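# Dump the square posts from their drop-bottom bin

### The arm

A 7-joint arm with a two-finger parallel gripper is mounted at the origin on the work surface. World frame = base frame: x ahead of the robot, y to its left, z up, the work surface at z = 0. Lengths are in mm, angles in rad, forces in N, time in s.
With the tool pointing down it reaches from about 400 to 875 mm from the base axis. Payload 4.4 kg.
Tool frame: the origin (TCP) lies between the finger pads; the fingertips stand 25 mm ahead of it and the grasp point (between the pads) lies 6 mm ahead of it; z points along the fingers, y is the direction in which the jaws open and shut (so a half turn about z gives the same grasp; the last joint's range is limited). The gripper opens to 85 mm and grips with 20 to 120 N. Pads are 22 mm wide; open, the fingers measure 114 mm over their backs; the gripper's body (76 mm by 85 mm) begins 54 mm behind the grasp point. The pads swing forward as they close: fully open they stand 13 mm farther back than shut.
Start: joints at [1.174, 0.628, 0.038, 1.517, -0.027, 0.996, -0.02], TCP at [211.148, -614.764, 217.213] pointing down, gripper open.
Joint ranges: [-3.06, 3.06], [-0.37, 2.12], [-1.25, 1.32], [0.18, 2.47], [-1.1, 4.24], [0.23, 1.98], [-2.94, 2.94]. Speed limits (rad/s): [2.57, 2.57, 3.14, 3.14, 3.14, 3.14, 3.14].

### API

Orientations are given as a unit quaternion [w, x, y, z].
In Python, from rig import manip, imaging gives the robot as it stands.
- The arm moves only by the tool move_arm, never from a script. Its argument "targets" is a list of rows, each a list of 3 entries, a list of its own where there are three numbers: the turn, a rotation vector about the tool's x, y, z in rad, then the shift along the tool's x, y, z in m, then the finger opening in m, from 0 to 0.0854. In form: [[[rx, ry, rz], [dx, dy, dz], grip], ...]. A call has exactly 8 rows; each row is the pose to reach, as a shift and turn from the pose measured when the call began, along the tool's axes at that moment; what a row does not reach only later rows make up. A row lasts 1/8 s, in which the tool goes at most 62.5 mm and 10.7 degrees, less where a joint would pass 70% of its speed; a pose out of reach is approached as far as the arm can. A call with a gripper value outside its range is refused whole. The fingers move at their own pace and stop on an object; "force" is the grip in N (left out, the last holds). Time passes only in rows, so rows that repeat a pose let the fingers close, or fill a call up. It gives the time, the measured TCP pose, the force and the opening at its end, in the units of the state.
- manip.get_obs(): the state, without advancing time (a new reading comes with each control period).
- imaging.get_image(name): name is "scene" or "side" or "wrist"; returns the picture (480x640x3 uint8, red, green, blue); there is no depth.
- imaging.camera_model(name): a dict with "fx", "fy", "cx", "cy" (pixels), "rvec" (rotation vector, rad) and "tvec" (3), from world to camera coordinates, as OpenCV has them; the wrist camera has in their place "T_tool_cam" (4x4, takes a point from camera to tool coordinates, whose origin is the TCP and whose axes are the flange's). Camera axes: x right, y down, z forward; pixel columns grow to the right and rows downward; lengths in mm; the calibration is good to about 2 mm. A picture is of the moment at which its call begins: read the wrist's pose just before it. camera_model takes no time and is no camera call.
- manip.close_job(): hands the job in, once; it reports no verdict.
The state is a dict: "clock": time; "qpos": joint angles; "qvel": joint speeds; "tau": joint torques, N m; "eef_pos": TCP position; "tcp_rot": TCP orientation; "wrist_force": force on the tool from outside, world axes, zero at the start; "ft_torque": the same for the moment, N m; "width": finger opening in mm.
Only numpy, scipy, OpenCV 4.12 (cv2) and the standard library are available. Lean on these libraries where they do the work, as an engineer would, in place of code of your own. Each camera call takes 0.05 s, during which the arm holds its last target. There are 200 camera calls.

### The job

Two identical drop-bottom parts bins stand on the shelf. Pull out the latch of the bin that holds the two square steel posts, so that its hinged floor swings open and the posts drop into the tray beneath it. Leave the other bin, with the round washers, shut.

Things in the scene. Friction and masses are not known exactly. Their poses are not given: they have to be found in the camera images.
- post_bin: Fixed bin with the square posts: open black box 96 x 106 mm (x, y), rim 180 mm and closed floor 147 mm above the shelf, on four aluminium legs (130 mm over all in y). Origin: centre of the stand's underside; x from its front (latch side, roughly facing the robot) to its back, z up. The like washer bin (two round washers, 36 mm across) stands beside it, left or right, centres 260 mm or more apart.
- post_bin_tray (a point): Centre of the inner floor, 8 mm above the shelf, of the open aluminium catch tray under the post bin, part of its stand: 134 x 104 mm (the bin's x, y), rim 38 mm above the shelf.
- post_bin_tab (a point): Grip point of the post bin's latch: upright steel strap in front of the bin, 22 mm wide (bin's y), 6 thick (x), 35 clear of the wall, free from 15 mm above this point (its top, 225 over the shelf) to 65 below. Axes as the bin's. Slides level to the bin's -x, about 2 N, stays put; starts 0 to 4 mm out, stop at 30. Its foot holds the floor's edge until about 17 mm out, then the floor falls by itself.
- post_bin_floor (a joint): Hinged floor of the post bin, a black flap 94 x 90 mm hinged at the bin's back: angle in rad, 0 shut (level), growing as it swings down, 1.45 hanging fully open.
- post_a: Loose square steel post, 44 x 14 x 14 mm, about 65 g, lying at the start on the floor of the post bin. Origin at the centre of its underside, x along its length.
- post_b: The second post, the same as the first.
- washer_bin_floor (a joint): Hinged floor of the other bin, the one with the washers: angle in rad, 0 shut, growing as it opens; to be left shut.
Mind the look-alikes: they are no part of the job. What is shaped like the post_a but orange or turquoise is not meant.

How it is judged (in metres and radians):
At the end, for the whole second after the job is handed in: The floor of the post bin hangs open (more than 1.0 rad) and both posts lie at rest in the tray beneath it (their origins within the tray's outline and less than 45 mm above the shelf) (value of joint post_bin_floor above 1 rad and x of post_a in the frame of post_bin between -0.08 and 0.058 m and y of post_a in the frame of post_bin between -0.054 and 0.054 m and z of each of post_a, post_b in the frame of post_bin below 0.045 m and linear speed of each of post_a, post_b below 0.03 m/s and x of post_b in the frame of post_bin between -0.08 and 0.058 m and y of post_b in the frame of post_bin between -0.054 and 0.054 m); the robot touches nothing.
It fails at once if the floor of the washer bin has opened (more than 0.15 rad) (value of joint washer_bin_floor above 0.15 rad).
It also fails if it takes over 27 s, if anything falls off the work surface, if the arm or the gripper's body presses on something with over 40 N, if the wrist force passes 120 N, or if a joint passes its speed limit or range.

## Working session

There is one attempt and no reset: what is moved stays moved. The work goes in short steps, Python scripts to look and compute and a tool call to move; the robot and the scene stay as the last step left them, time stands still between calls to the robot, and variables do not carry over. Pictures are saved under pics/ and viewed, about 8 in all and at most 12, crops included, and the job is handed in when it is done.

Besides the shell and the picture viewer there is one more tool, called after "Call:" by a JSON object that holds its "op" and its "data", one argument or row to a line. move_arm: Moves the arm, as the interface text tells. Its arguments: {"type":"object","properties":{"targets":{"type":"array"},"force":{"type":"number"}},"required":["targets"]}

```bash
mkdir -p pics; cat > h.py <<'E'
import numpy as np, cv2
from rig import manip, imaging
from scipy.spatial.transform import Rotation as R
def cam(n):
    m=imaging.camera_model(n); K=np.array([[m["fx"],0,m["cx"]],[0,m["fy"],m["cy"]],[0,0,1.]])
    if "rvec" in m:
        r=R.from_rotvec(np.ravel(m["rvec"])).as_matrix(); t=np.ravel(m["tvec"]); return K,r,t
    o=manip.get_obs(); q=o["tcp_rot"]; T=np.eye(4); T[:3,:3]=R.from_quat(q,scalar_first=True).as_matrix(); T[:3,3]=o["eef_pos"]
    W=np.linalg.inv(T@np.array(m["T_tool_cam"])); return K,W[:3,:3],W[:3,3]
def ray(c,u,v):
    K,r,t=c; d=r.T@np.linalg.inv(K)@[u,v,1]; return -r.T@t,d
def onz(c,u,v,z):
    o,d=ray(c,u,v); return o+d*(z-o[2])/d[2]
def proj(c,p):
    K,r,t=c; x=K@(r@np.array(p,float)+t); return x[:2]/x[2]
def tri(c1,p1,c2,p2):
    P=[c[0]@np.c_[c[1],c[2]] for c in(c1,c2)]
    X=cv2.triangulatePoints(P[0],P[1],np.array(p1,float).reshape(2,1),np.array(p2,float).reshape(2,1)); return (X[:3]/X[3]).ravel()
def save(n,f):
    im=imaging.get_image(n); cv2.imwrite(f"pics/{f}.png",im[...,::-1]); return im
E
python3 - <<'E'
from h import *
o=manip.get_obs(); print(o["eef_pos"],o["tcp_rot"],o["clock"])
for n in("scene","side"):
    c=cam(n); print(n,c[0][0,0],-c[1].T@c[2]); save(n,n+"0")
E
```

```text
[ 210.91149766 -614.13298131  216.29030537] [-9.32669046e-04  9.86356364e-01  1.64621469e-01 -1.60487243e-04] 0.0
scene 479.083510037934 [1133.54165929  363.36496941  591.33174738]
side 497.31823194073627 [ 297.57385908 -501.73551306  926.75973621]
```

View pics/scene0.png

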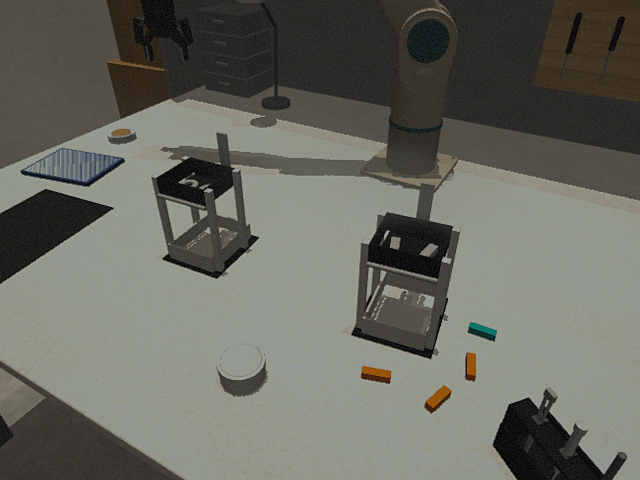

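View pics/side0.png

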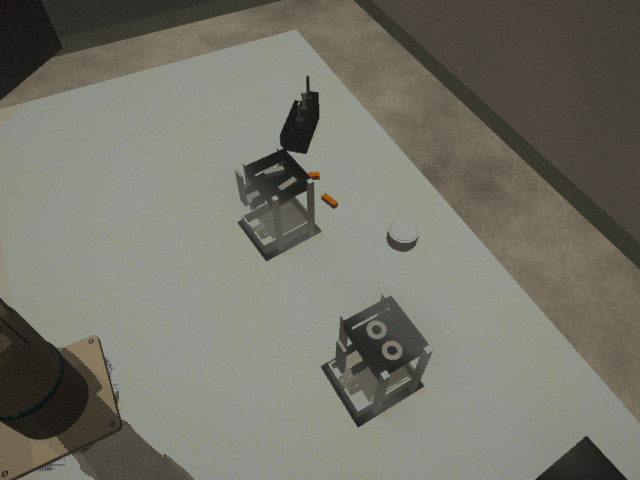

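Candidates: in the side view, the bin at (280,180) shows two bars and the bin at (385,345) shows two rings. In the scene view these are (410,245) and (200,180). Lookalikes are the orange and turquoise bars on the table. The post bin is the one at +y, and one composite crop will check that.

```bash
python3 - <<'E'
import cv2,numpy as np
a=cv2.imread("pics/scene0.png")[170:370,330:480]; b=cv2.imread("pics/side0.png")[140:270,220:335]
a=cv2.resize(a,(390,520),interpolation=cv2.INTER_CUBIC); b=cv2.resize(b,(400,452),interpolation=cv2.INTER_CUBIC)
b=np.vstack([b,np.zeros((68,400,3),np.uint8)]); im=np.hstack([a,b]); im=np.clip(im*1.6,0,255).astype(np.uint8); cv2.imwrite("pics/crop.png",im)
E
```

```text
(no output)
```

View pics/crop.png

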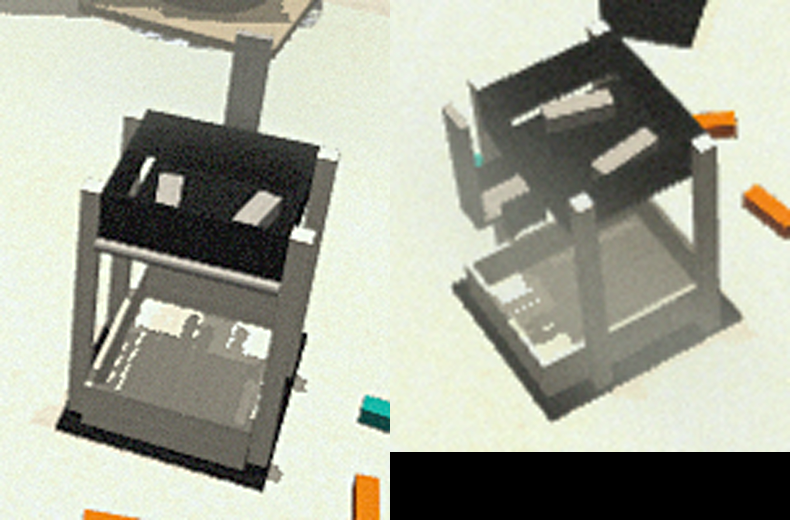

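```bash
python3 - <<'E'
from h import *
s,d=cam("scene"),cam("side")
S=lambda x,y:(330+x/2.6-.5,170+y/2.6-.5); D=lambda x,y:(220+(x-390)/3.478-.5,140+y/3.478-.5)
print("tab z225",onz(s,*S(251,37),225),onz(d,*D(456,115),225),tri(s,S(251,37),d,D(456,115)))
for n,a,b in(("B-",(92,186),(705,144)),("B+",(302,234),(600,38)),("B-alt",(92,186),(583,203)),("B+alt",(302,234),(705,144)),("F+alt",(326,153),(600,38))):
    print(n,tri(s,S(*a),d,D(*b)), onz(s,*S(*a),186),onz(d,*D(*b),186))
print("F- side",onz(d,*D(583,203),186),"F+ sc",onz(s,*S(326,153),186),"F+ side",onz(d,*D(472,90),186))
for p in [(58,426),(263,490)]: print("base sc",onz(s,*S(*p),2))
for p in [(455,285),(552,418),(745,318)]: print("base sd",onz(d,*D(*p),2))
E
```

```text
tab z225 [473.16788479 182.22839264 225.        ] [467.09774845 180.55300337 225.        ] [467.93064446 181.55812619 222.86368067]
B- [600.53562158 138.49261224 177.62143689] [610.5945772  143.39593414 186.        ] [597.43167488 130.67269914 186.        ]
B+ [582.95766494 254.14485519 174.61944563] [594.86106746 258.50343811 186.        ] [579.44248089 239.79985333 186.        ]
B-alt [537.582636   133.18497083 148.05551597] [610.5945772  143.39593414 186.        ] [515.26768958 121.03076149 186.        ]
B+alt [604.51017169 220.28668798 149.01911867] [594.86106746 258.50343811 186.        ] [597.43167488 130.67269914 186.        ]
F+alt [567.95806103 243.01601948 205.26742995] [513.56911265 247.12247728 186.        ] [579.44248089 239.79985333 186.        ]
F- side [515.26768958 121.03076149 186.        ] F+ sc [513.56911265 247.12247728 186.        ] F+ side [492.67118517 233.54106485 186.        ]
base sc [622.38313628 136.72703748   2.        ]
base sc [607.80645539 267.89315564   2.        ]
base sd [461.2151736  247.19540925   2.        ]
base sd [476.48323153 115.8702469    2.        ]
base sd [624.70259413 131.72979642   2.        ]
```

Crop check: this bin holds two grey square bars, at crop (170,190) and (258,208) on the left, so it is the post bin. Its tab is at about (468,182), top z 225, and the bin's yaw is about 0.11. Next I plan a high arc to a hover above the tab.

```bash
cat >> h.py <<'E'
def rel(points,yaw):
    "world points (mm), final tool-x yaw (tool down) -> turn, tool shifts"
    o=manip.get_obs(); r0=R.from_quat(o["tcp_rot"],scalar_first=True)
    c,s=np.cos(yaw),np.sin(yaw); t=R.from_matrix(np.array([[c,s,0],[s,-c,0],[0,0,-1.]]))
    print("t",o["clock"],"tcp",np.round(o["eef_pos"],1),"turn",np.round((r0.inv()*t).as_rotvec(),3))
    print(np.round(r0.inv().apply(np.array(points,float)-o["eef_pos"])/1000,3).tolist())
E
python3 - <<'E'
from h import *
rel([(240,-590,260),(285,-560,300),(330,-520,330),(370,-475,345),(405,-430,350),(430,-380,350),(450,-330,350),(460,-280,350)],.11)
E
```

```text
t 0.1 tcp [ 210.9 -614.2  216.4] turn [-0.002  0.     0.221]
[[0.035, -0.014, -0.044], [0.088, -0.027, -0.084], [0.143, -0.051, -0.114], [0.196, -0.08, -0.128], [0.243, -0.111, -0.133], [0.283, -0.151, -0.133], [0.318, -0.191, -0.133], [0.344, -0.235, -0.133]]
```

Call:
{"op": "move_arm", "data": {
  "targets": [
    [[0,0,0.03],[0.035,-0.014,-0.044],0.06],
    [[0,0,0.06],[0.088,-0.027,-0.084],0.06],
    [[0,0,0.09],[0.143,-0.051,-0.114],0.06],
    [[0,0,0.12],[0.196,-0.08,-0.128],0.06],
    [[0,0,0.15],[0.243,-0.111,-0.133],0.06],
    [[0,0,0.18],[0.283,-0.151,-0.133],0.06],
    [[0,0,0.2],[0.318,-0.191,-0.133],0.06],
    [[0,0,0.22],[0.344,-0.235,-0.133],0.06]
  ]
}}

```text
clock: 1.1
eef_pos: [460.9, -278.1, 349.3]
tcp_rot: [-0.001, 0.998, 0.056, -0.0]
wrist_force: [-0.0, 0.4, 0.3]
width: 60.2
```

```bash
python3 - <<'E'
from h import *
o=manip.get_obs(); print(np.round(o["qpos"],2),o["wrist_force"])
rel([(465,-230,350),(468,-175,350),(468,-115,350),(468,-55,350),(468,5,350),(468,65,350),(468,110,350),(468,150,350)],.11)
E
```

```text
[ 0.47  0.34  0.03  1.63 -0.01  1.17 -0.95] [-0.04081234  0.37674421  0.29646524]
t 1.1 tcp [ 460.9 -278.1  349.3] turn [-0.002  0.001  0.001]
[[0.009, -0.047, -0.001], [0.019, -0.102, -0.0], [0.025, -0.161, -0.0], [0.032, -0.221, -0.0], [0.039, -0.281, -0.0], [0.045, -0.34, 0.0], [0.05, -0.385, 0.0], [0.055, -0.425, 0.0]]
```

Call:
{"op": "move_arm", "data": {
  "targets": [
    [[0,0,0],[0.009,-0.047,0],0.06],
    [[0,0,0],[0.019,-0.102,0],0.06],
    [[0,0,0],[0.025,-0.161,0],0.06],
    [[0,0,0],[0.032,-0.221,0],0.06],
    [[0,0,0],[0.039,-0.281,0],0.06],
    [[0,0,0],[0.045,-0.34,0],0.06],
    [[0,0,0],[0.05,-0.39,0],0.06],
    [[0,0,0],[0.058,-0.455,0.01],0.06]
  ]
}}

```text
clock: 2.1
eef_pos: [468.2, 177.7, 341.2]
tcp_rot: [-0.001, 0.998, 0.055, 0.0]
wrist_force: [1.3, -0.2, -0.1]
width: 60.3
```

```bash
python3 - <<'E'
from h import *
c=cam("wrist"); im=save("wrist","w1"); print("predicted tab top centre px",proj(c,(468,181.5,225)), "cam", -c[1].T@c[2])
rel([(468,181.5,216)],.11)
E
```

```text
predicted tab top centre px [319.92703584 231.15305069] cam [538.25765469 184.5407626  498.59008041]
t 2.15 tcp [465.7 188.9 339.7] turn [-0.01   0.001  0.012]
[[0.002, 0.009, 0.124]]
```

View pics/w1.png

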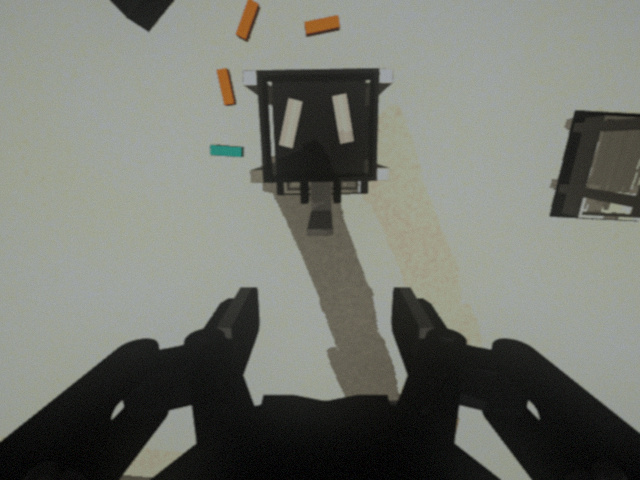

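The wrist view shows both bars in the bin and the tab top at (320,232). That matches the predicted (320,231), and the bin is square to the tool, so I'll descend.

```bash
python3 - <<'E'
from h import *
rel([(467.5,181.5,213)],.11)
E
```

```text
t 2.15 tcp [465.7 188.9 339.7] turn [-0.01   0.001  0.012]
[[0.001, 0.009, 0.127]]
```

Call:
{"op": "move_arm", "data": {
  "targets": [
    [[-0.01,0,0.012],[0.001,0.009,0],0.06],
    [[-0.01,0,0.012],[0.001,0.009,0.02],0.06],
    [[-0.01,0,0.012],[0.001,0.009,0.04],0.06],
    [[-0.01,0,0.012],[0.001,0.009,0.06],0.06],
    [[-0.01,0,0.012],[0.001,0.009,0.075],0.06],
    [[-0.01,0,0.012],[0.001,0.009,0.08],0.06],
    [[-0.01,0,0.012],[0.001,0.009,0.08],0.06],
    [[-0.01,0,0.012],[0.001,0.009,0.08],0.06]
  ]
}}

```text
clock: 3.15
eef_pos: [468.1, 180.7, 260.3]
tcp_rot: [-0.0, 0.998, 0.055, -0.0]
wrist_force: [0.6, 0.8, -0.4]
width: 60.0
```

```bash
python3 - <<'E'
from h import *
c=cam("wrist"); im=save("wrist","w2"); print(proj(c,(468,181.5,225)))
save("side","s2")
a=im[60:480,120:520]; b=cv2.resize(cv2.imread("pics/side0.png")[:1,:1],(1,1))
s=cv2.resize(cv2.imread("pics/s2.png")[80:290,160:360],(400,420),interpolation=cv2.INTER_CUBIC)
cv2.imwrite("pics/c2.png",np.clip(np.hstack([a[...,::-1],s])*1.5,0,255).astype(np.uint8))
rel([(467.5,181.5,213)],.11)
E
```

```text
[322.55946348 264.50830617]
t 3.25 tcp [468.  180.9 260.2] turn [-0.  0.  0.]
[[-0.0, -0.001, 0.047]]
```

View pics/c2.png

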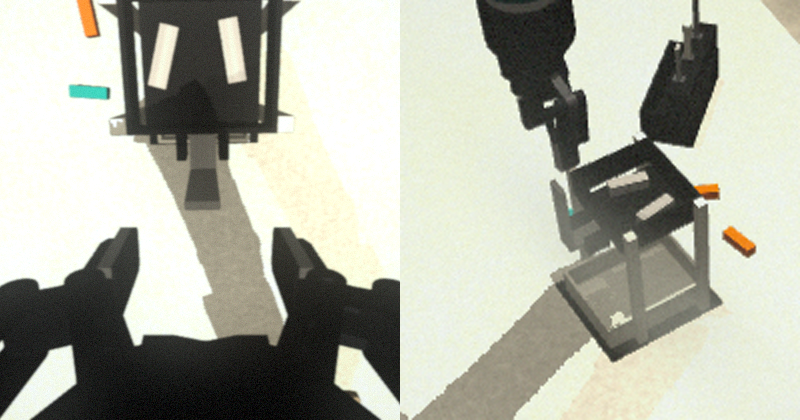

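The tab top shows at about (322,265), as predicted, and lies between the jaws. Descend 47 mm and grip.

Call:
{"op": "move_arm", "data": {
  "targets": [
    [[0,0,0],[0,-0.001,0.015],0.06],
    [[0,0,0],[0,-0.001,0.032],0.06],
    [[0,0,0],[0,-0.001,0.044],0.06],
    [[0,0,0],[0,-0.001,0.047],0.06],
    [[0,0,0],[0,-0.001,0.047],0.01],
    [[0,0,0],[0,-0.001,0.047],0.01],
    [[0,0,0],[0,-0.001,0.047],0.01],
    [[0,0,0],[0,-0.001,0.047],0.01]
  ],
  "force": 40
}}

```text
clock: 4.25
eef_pos: [468.0, 181.9, 213.5]
tcp_rot: [-0.0, 0.998, 0.055, 0.0]
wrist_force: [1.0, 0.4, 0.0]
width: 10.1
```

The width of 10 mm means the strap isn't between the pads. I'll look.

```bash
python3 - <<'E'
from h import *
c=cam("wrist"); im=save("wrist","w3"); print(proj(c,(468,181.5,225)))
s=save("side","s3"); t=save("scene","n3")
a=im[60:480,120:520][...,::-1]
s=cv2.resize(s[110:240,190:310][...,::-1],(400,433),interpolation=cv2.INTER_CUBIC)[:420]
cv2.imwrite("pics/c3.png",np.clip(np.hstack([a,s])*1.6,0,255).astype(np.uint8))
E
```

```text
[324.49242131 298.55649647]
```

View pics/c3.png

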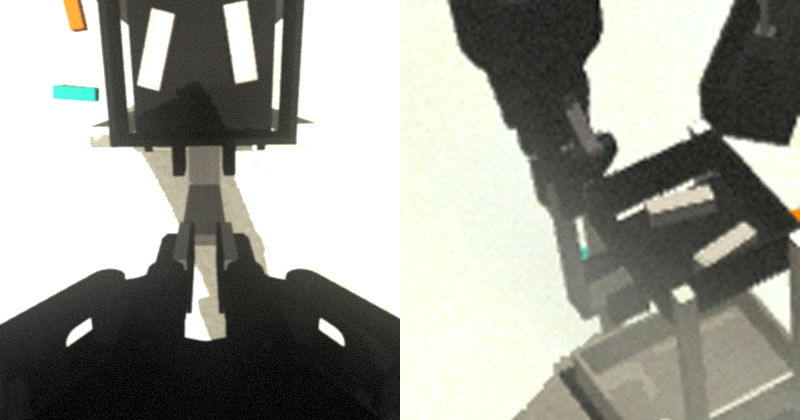

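```bash
python3 - <<'E'
import cv2,numpy as np
a=cv2.resize(cv2.imread("pics/w3.png")[260:410,275:375],(400,600),interpolation=cv2.INTER_CUBIC)
b=cv2.resize(cv2.imread("pics/n3.png")[150:270,385:465],(400,600),interpolation=cv2.INTER_CUBIC)
cv2.imwrite("pics/c4.png",np.clip(np.hstack([a,b])*2.2,0,255).astype(np.uint8))
E
```

```text
(no output)
```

View pics/c4.png

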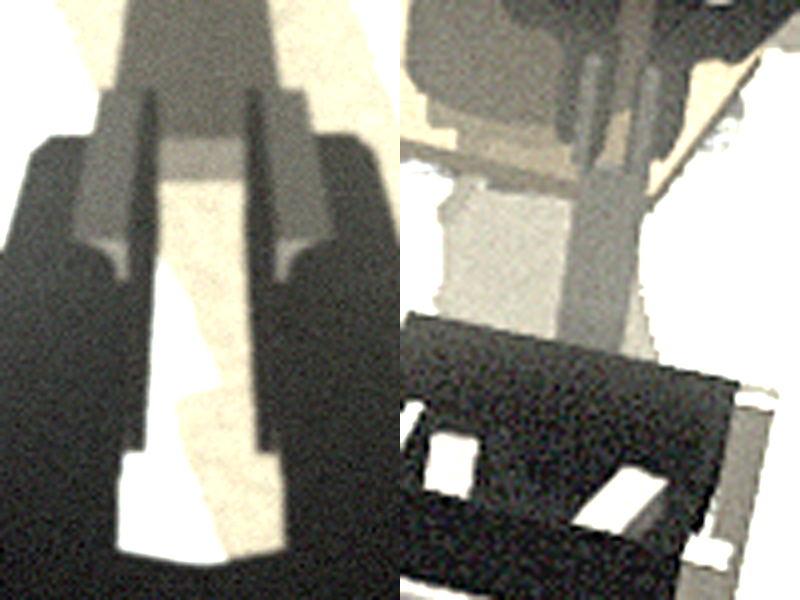

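```bash
python3 - <<'E'
from h import *
s,w,d=cam("scene"),cam("wrist"),cam("side"); o=manip.get_obs(); print(o["eef_pos"],o["width"],o["wrist_force"],w[0][0,0],-w[1].T@w[2])
for p in [(468,182,225),(468,182,188),(480,182,188),(490,182,188),(456,182,188),(468,182,210),(468,182,200)]: print(p,proj(s,p).round(1),proj(w,p).round(1),proj(d,p).round(1))
# pad tips seen, scene px -> at x? 
for u,v in [(421,185),(434,188)]:
    for x in(456,468,480):
        q,e=ray(s,u,v); print(u,v,(q+e*(x-q[0])/e[0]).round(1))
# strap top front/back edge, wrist crop y 180/140 
for y in(140,180): print(onz(w,275+200/4-.4,260+y/4-.4,225).round(1))
E
```

```text
[467.93304695 181.91867343 213.34417319] 9.83489211381809 [-0.55763243 -0.10333667  0.17744065] 335.867465110151 [538.10057001 188.98305779 370.67863038]
(468, 182, 225) [427.  182.3] [323.5 298.4] [238.6 171.9]
(468, 182, 188) [424.  202.4] [323.7 270.3] [241.1 184.9]
(480, 182, 188) [421.4 205.8] [326.  250.7] [246.6 182.9]
(490, 182, 188) [419.3 208.6] [328.  233.8] [251.2 181.3]
(456, 182, 188) [426.4 199.1] [321.5 289.2] [235.5 186.9]
(468, 182, 210) [425.7 190.6] [323.6 285.6] [239.6 177.3]
(468, 182, 200) [424.9 196. ] [323.7 278.2] [240.3 180.8]
421 185 [456.  169.6 211. ]
421 185 [468.  173.  217.7]
421 185 [480.  176.5 224.4]
434 188 [456.  191.4 211.5]
434 188 [468.  194.5 218.2]
434 188 [480.  197.5 225. ]
[470.  181.7 225. ]
[464.8 181.1 225. ]
```

Scene, side and wrist views all put the pad tips at about z 222–225, just above the strap top. That is about 35 mm higher than the stated tip offset would give, so the pads closed over the top of the strap. I'll open and go 27 mm lower. Even with the stated offsets this clears: tips at 161 against the strap's free end at 145, body at 234 against its top at 225. Then close again.

Call:
{"op": "move_arm", "data": {
  "targets": [
    [[0,0,0],[0,0,-0.006],0.06],
    [[0,0,0],[0,0,-0.006],0.06],
    [[0,0,0],[0,0,-0.006],0.06],
    [[0,0,0],[0,0,0.005],0.06],
    [[0,0,0],[0,0,0.018],0.06],
    [[0,0,0],[0,0,0.027],0.06],
    [[0,0,0],[0,0,0.027],0.06],
    [[0,0,0],[0,0,0.027],0.06]
  ],
  "force": 40
}}

```text
clock: 5.4
eef_pos: [468.1, 182.0, 186.3]
tcp_rot: [-0.0, 0.998, 0.055, 0.0]
wrist_force: [-0.2, -0.2, 0.0]
width: 60.1
```

Call:
{"op": "move_arm", "data": {
  "targets": [
    [[0,0,0],[0,0,0],0.01],
    [[0,0,0],[0,0,0],0.01],
    [[0,0,0],[0,0,0],0.01],
    [[0,0,0],[0,0,0],0.01],
    [[0,0,0],[0,0,0],0.01],
    [[0,0,0],[0,0,0],0.01],
    [[0,0,0],[0,0,0],0.01],
    [[0,0,0],[0,0,0],0.01]
  ],
  "force": 40
}}

```text
clock: 6.4
eef_pos: [468.3, 182.6, 186.8]
tcp_rot: [-0.001, 0.998, 0.055, 0.001]
wrist_force: [-1.3, 1.5, 5.0]
width: 21.1
```

The width is 21 mm, so the strap is gripped. Pull 24 mm along tool −x.

Call:
{"op": "move_arm", "data": {
  "targets": [
    [[0,0,0],[-0.003,0,0],0.01],
    [[0,0,0],[-0.007,0,0],0.01],
    [[0,0,0],[-0.011,0,0],0.01],
    [[0,0,0],[-0.015,0,0],0.01],
    [[0,0,0],[-0.019,0,0],0.01],
    [[0,0,0],[-0.022,0,0],0.01],
    [[0,0,0],[-0.024,0,0],0.01],
    [[0,0,0],[-0.024,0,0],0.01]
  ]
}}

```text
clock: 7.4
eef_pos: [444.0, 179.6, 186.8]
tcp_rot: [-0.0, 0.998, 0.055, 0.0]
wrist_force: [0.1, -0.6, 3.5]
width: 20.8
```

```bash
python3 - <<'E'
from h import *
w=save("wrist","w5")[0:340,140:500][...,::-1]; s=save("side","s5"); n=save("scene","n5"); print(manip.get_obs()["wrist_force"])
f=lambda im:cv2.resize(im[...,::-1],(400,560),interpolation=cv2.INTER_CUBIC)
cv2.imwrite("pics/c5.png",np.clip(np.hstack([f(s[120:280,225:340]),f(n[170:370,340:480])])*1.8,0,255).astype(np.uint8))
E
```

```text
[ 0.76228101 -0.7628705   5.60494418]
```

View pics/c5.png

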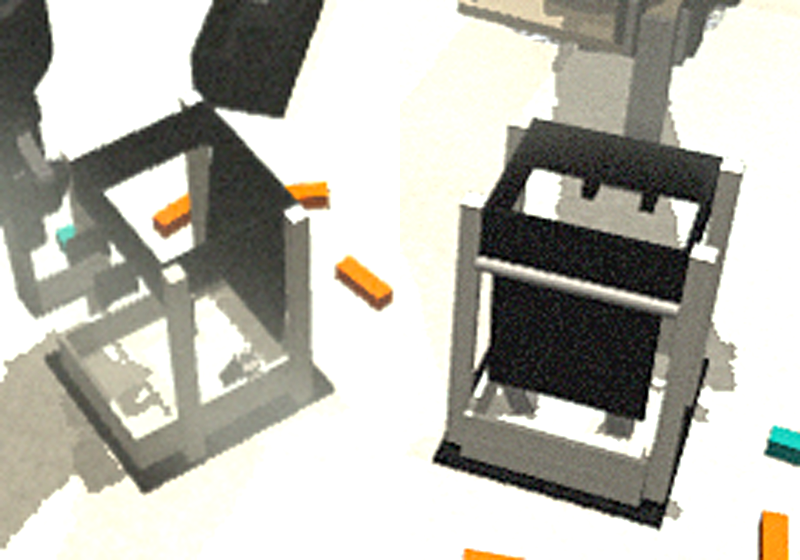

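The floor hangs open and the bin is empty; grey shapes show in the tray at crop (520,395) and (620,415). Release, then retreat straight up.

Call:
{"op": "move_arm", "data": {
  "targets": [
    [[0,0,0],[0,0,0],0.06],
    [[0,0,0],[0,0,0],0.06],
    [[0,0,0],[0,0,0],0.06],
    [[0,0,0],[0,0,0],0.06],
    [[0,0,0],[0,0,-0.02],0.06],
    [[0,0,0],[0,0,-0.06],0.06],
    [[0,0,0],[0,0,-0.11],0.06],
    [[0,0,0],[0,0,-0.16],0.06]
  ]
}}

```text
clock: 8.55
eef_pos: [443.7, 179.5, 348.3]
tcp_rot: [-0.0, 0.998, 0.055, 0.0]
wrist_force: [0.4, 0.7, -0.5]
width: 59.9
```

Call:
{"op": "move_arm", "data": {
  "targets": [
    [[0,0,0],[0,0,-0.01],0.06],
    [[0,0,0],[0,0,-0.02],0.06],
    [[0,0,0],[0,0,-0.02],0.06],
    [[0,0,0],[0,0,-0.02],0.06],
    [[0,0,0],[0,0,-0.02],0.06],
    [[0,0,0],[0,0,-0.02],0.06],
    [[0,0,0],[0,0,-0.02],0.06],
    [[0,0,0],[0,0,-0.02],0.06]
  ]
}}

```text
clock: 9.55
eef_pos: [443.7, 179.4, 368.3]
tcp_rot: [-0.0, 0.998, 0.055, -0.0]
wrist_force: [-0.1, -0.4, -0.4]
width: 60.1
```

```bash
python3 - <<'E'
from h import *
w=save("wrist","w6")[0:280,200:440]; s=save("side","s6"); n=save("scene","n6"); print(manip.get_obs()["wrist_force"])
f=lambda im,W:cv2.resize(im[...,::-1],(W,560),interpolation=cv2.INTER_CUBIC)
g=np.hstack([f(w,400),f(n[210:370,340:460],400)]).astype(float)/255
cv2.imwrite("pics/c6.png",np.clip(255*g**.6,0,255).astype(np.uint8))
E
```

```text
[ 0.36719346 -0.45001188 -0.2812248 ]
```

View pics/c6.png

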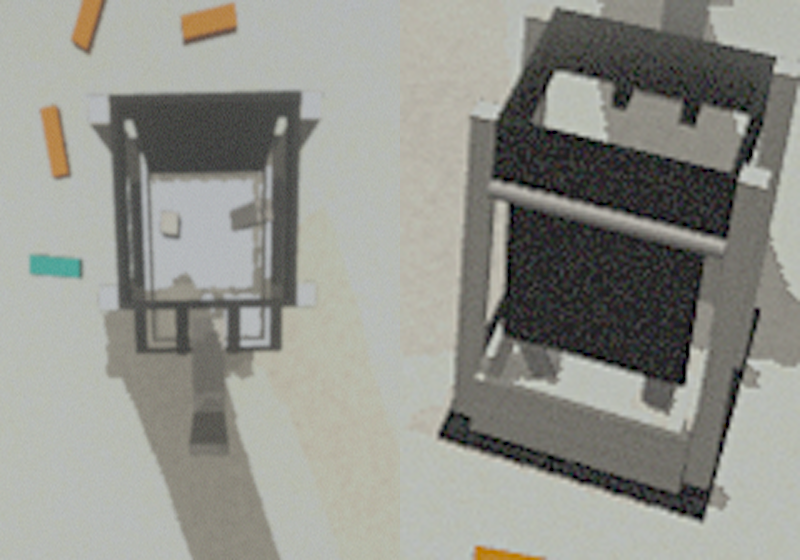

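The bin is empty and the floor is open. One post is near wrist crop (170,222), apparently standing on end; the other, at (250,215), seems to lean on the −y tray wall. I'll locate both in the bin frame.

```bash
python3 - <<'E'
from h import *
w,s=cam("wrist"),cam("scene"); yaw=.11
ex=np.array([np.cos(yaw),np.sin(yaw)]); ey=np.array([-ex[1],ex[0]])
C=np.array([542,189.5])+11*ex
b=lambda p:np.round([(p[:2]-C)@ex,(p[:2]-C)@ey,p[2]],1)
W=lambda x,y:(200+x*.6-.2,y*.5-.2); S=lambda x,y:(340+(x-400)*.3-.3,210+y/3.5-.3)
for n,p in dict(stand=(170,215),leanL=(235,215),leanC=(251,214),leanR=(271,211)).items(): print(n,b(onz(w,*W(*p),30)),b(onz(w,*W(*p),15)))
print(b(tri(w,W(251,214),s,S(542,358))),b(tri(w,W(170,220),s,S(658,390))))
print("rim in",[b(onz(w,*W(x,240),38)) for x in(150,256,263)],"floor",[b(onz(w,*W(x,200),8)) for x in(150,258,266)])
im=imaging.get_image("wrist")
im2=imaging.get_image("side"); f=lambda i,W:cv2.resize(i[...,::-1],(W,560),interpolation=cv2.INTER_CUBIC)
cv2.imwrite("pics/c7.png",(255*np.clip(np.hstack([f(im[80:140,280:370],500),f(im2[190:265,235:275],300)])/255.,0,1)**.6).astype(np.uint8))
E
```

```text
stand [ 9.3 32.1 30. ] [10.8 33.1 15. ]
leanL [  9.3 -21.6  30. ] [ 10.8 -22.3  15. ]
leanC [ 10.  -34.8  30. ] [ 11.4 -35.9  15. ]
leanR [ 11.9 -51.3  30. ] [ 13.4 -52.9  15. ]
[ 10.6 -29.3  17.5] [ 7.3 33.3 16.7]
rim in [array([-7.4, 48.4, 38. ]), array([ -7.5, -38.7,  38. ]), array([ -7.5, -44.5,  38. ])] floor [array([21.5, 50.5,  8. ]), array([ 21.5, -42.2,   8. ]), array([ 21.5, -49.1,   8. ])]
```

View pics/c7.png

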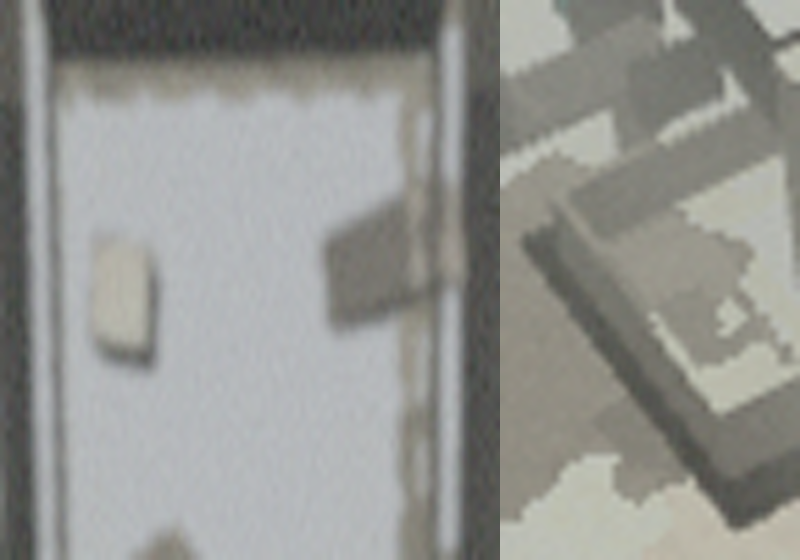

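One post plainly stands at bin (9, 32). The dark shape on the −y side could be a leaning post or only a shadow, so I'll look again from straight above the bin. There is plenty of time left.

Call:
{"op": "move_arm", "data": {
  "targets": [
    [[0,0,0],[0.015,0,0],0.06],
    [[0,0,0],[0.04,0,0],0.06],
    [[0,0,0],[0.06,0,0],0.06],
    [[0,0,0],[0.07,0.02,0],0.06],
    [[0,0,0],[0.07,0.03,0],0.06],
    [[0,0,0],[0.07,0.03,0],0.06],
    [[0,0,0],[0.07,0.03,0],0.06],
    [[0,0,0],[0.07,0.03,0],0.06]
  ]
}}

```text
clock: 10.8
eef_pos: [516.2, 158.1, 368.5]
tcp_rot: [-0.001, 0.998, 0.056, 0.0]
wrist_force: [0.2, 0.4, -0.4]
width: 59.8
```

```bash
python3 - <<'E'
from h import *
c=cam("wrist"); im=save("wrist","w8"); s=cv2.imread("pics/n6.png")
o=manip.get_obs(); print(o["eef_pos"],o["clock"])
yaw=.11; ex=np.array([np.cos(yaw),np.sin(yaw)]); ey=np.array([-ex[1],ex[0]]); C=np.array([542,189.5])+11*ex
P=lambda x,y,z:proj(c,[*(C+x*ex+y*ey),z])
q=np.array([P(-80,-54,8),P(-80,54,8),P(58,-54,8),P(58,54,8)]); print(q.round())
x0,y0=np.maximum(q.min(0)-15,0).astype(int); x1,y1=(q.max(0)+15).astype(int); print(x0,y0,x1,y1)
k=4; a=cv2.resize(im[y0:y1,x0:x1][...,::-1],None,fx=k,fy=k,interpolation=cv2.INTER_CUBIC)[:600,:500]
b=cv2.resize(s[285:345,355:445],None,fx=3.3,fy=5,interpolation=cv2.INTER_CUBIC)[:,:300]
h=max(len(a),len(b)); pad=lambda i:np.vstack([i,np.zeros((h-len(i),i.shape[1],3),np.uint8)])
cv2.imwrite("pics/c8.png",(255*(np.hstack([pad(a),pad(b)])/255.)**.6).astype(np.uint8))
E
```

```text
[516.32140744 157.96947752 368.53674804] 10.85
[[341. 217.]
 [272. 217.]
 [342. 124.]
 [268. 124.]]
253 109 357 232
```

View pics/c8.png

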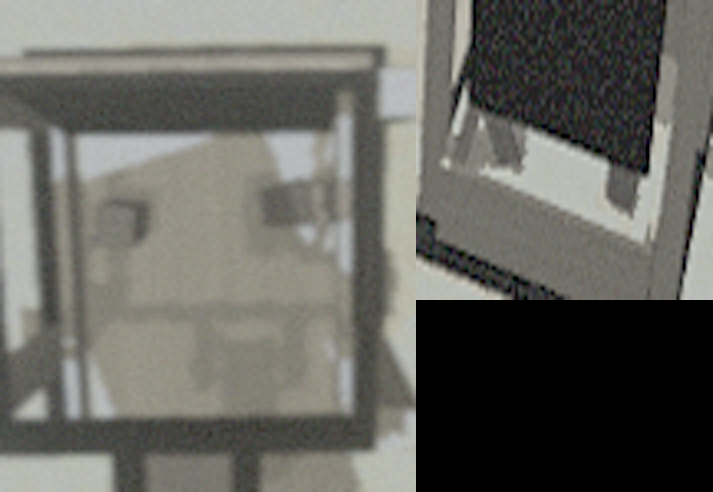

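The overhead view, with the arm's shadow over the tray, shows two solid posts: one at (122,222) standing on end, and one at (285,203) tilted against the −y tray wall. The scene crop agrees, with two posts at (505,135) and (622,185). Hand in.

```bash
python3 -c "
from rig import manip
print(manip.get_obs()['wrist_force']); print(manip.close_job())"
```

```text
[-0.24699001 -0.59161139  0.07519959]
the job is handed in; nothing more can be done
None
```

I pulled the post bin's latch 24 mm, and its floor swung open and dropped both posts into the tray. I then let go, backed away, and handed in the job at about 11 s on the clock.

**Missed first grip:** The first attempt closed above the strap, reading 10 mm instead of 22. The pictures put the fingertips about 35 mm higher than the stated offset. Going 27 mm lower gave a firm grip at 21 mm.

**Last checks:**
- **Floor and bin:** In the pictures the flap hangs down and the bin is empty. I did not measure the flap's angle.
- **Posts:** Both are in the tray, at about (9, 32) and (11, −29 to −35) mm in the bin's x, y. They look unmoved from one view to the next.
- **Post pose:** Neither post lies flat. One stands on end and the other leans on the −y tray wall. I estimate both origins are under 45 mm, but I judged their heights only roughly from the pictures.
- **Robot:** It was clear of everything, with wrist force under 1 N.
- **Washer bin:** I never touched it, but I did not inspect it again at the end.

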